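# Clear the cell bay with its feeler slide, then load a fresh cell

## Task

Something may have been left in the bay of the cell test fixture: feel for it by running the feeler slide all the way forward by its cross knob, so that whatever lies in the bay is swept out and drops through the slot in front of the mouth. Then lay the fresh block cell on the loading deck, terminals towards the bay, and push it in until it is fully home with the feeler slide back at its rear stop. Leave the tape roll and the screw dish where they are.

Things in the scene. Friction and masses are not known exactly. Their poses are not given: they have to be found in the camera images.
- fixture: cell test fixture, fixed to the bench, 160 x 60 mm, aluminium and grey plastic. Origin on the bench surface under the middle of the bay's mouth; x runs into the bay (away from the robot), y to the left, z up. From the robot outward: loading deck, drop slot, roofed bay.
- deck_center (a point): middle of the loading deck's top (fixture x -49, z 30 mm); axes as the fixture. The deck runs from x -82 to -16 mm, 44 mm wide, between two low fences, 24 mm apart inside, 4 mm thick and 4 mm high above the deck, from x -81 to -19 mm.
- drop_slot (a point): middle of the open slot between deck and bay mouth (fixture x -16 to 0 mm), at deck height; small leftovers drop through it to the base plate (top at z 4 mm); a cell slides across it
- bay_mouth (a point): middle of the bay's mouth at deck height (fixture x 0, y 0, z 30 mm); axes as the fixture. Bay floor at z 29 mm, 20 mm wide, walls flared to about 28 mm over the first 10 mm; roof underside at z 58, top at z 62 mm, from x 0 to 69 mm, 44 mm wide, with a slit for the feeler's stem. A cell fully home has its centre at x +13 mm and sticks 10 mm out of the mouth.
- feeler (a joint): feeler slide: 0 m = back at the rear stop (plate face 36 mm inside the mouth), 0.048 m = fully forward (plate face 12 mm out of the mouth, over the slot); starts at 0 to 6 mm; moves towards the robot along fixture -x. It stays where it is left and needs about 2 N. A cell that is pushed in pushes it back.
- feeler_knob (a point): centre of the black cross knob on top of the feeler slide, 12 mm (fixture x) by 34 mm (fixture y) by 20 mm high (z 66 to 86 mm); with the slide at its rear stop it lies at fixture x +42 mm. Push it or pinch it from above.
- scrap_center (a point): centre of a leftover, a torn-off end piece of an old cell, dark steel, 9 x 14 x 7 mm, 12 g, loose on the floor of the bay somewhere between the mouth and the feeler plate, hardly visible from outside
- cell_center (a point): centre of the fresh nine volt block cell, grey and black, 46 mm long (49 mm with the two snap terminals at one end) x 26 x 18 mm, about 45 g, lying on the bench right of the fixture on its long narrow side: 26 mm high, 18 mm wide, centre 13 mm above its underside. The z axis of this point points along the cell towards the terminals, its y axis up. Keep it lying this way.
- cell_terminals (a point): middle of the cell's terminal end, 23 mm from its centre
- tape_center (a point): centre of a black tape roll, 62 mm across, 18 mm high; leave it alone
- dish_center (a point): centre of a round steel screw dish, 94 mm across, 24 mm high; leave it alone

How it is judged:
By the outcome, as a careful person would: the job done as asked, in the order asked, and still so for the second after the job is handed in, with the robot touching nothing.
It also fails if it takes over 61 s, if anything falls off the work surface, if the arm or the gripper's body presses on something with over 40 N, if the wrist force passes 120 N, or if a joint passes its speed limit or range.

## Robot

A 6-joint arm with a two-finger parallel gripper is mounted at the origin on a cart in front of the work surface, level with it; the furniture and walls round the work are solid. World frame = base frame: x ahead of the robot, y to its left, z up, the work surface at z = 0. Lengths are in m, angles in rad, forces in N, time in s.
With the tool pointing down it reaches from about 0.25 to 0.775 m from the base axis. Payload 4 kg.
Tool frame: the origin (TCP) lies on the centre line of the jaws, within the pads' length; the fingertips stand 8 mm ahead of it and the grasp point (between the pads) lies 11 mm behind it; z points along the fingers, y is the direction in which the jaws open and shut (so a half turn about z gives the same grasp; the last joint's range is limited). The gripper opens to 94 mm and grips with 3 to 60 N. Pads are 16 mm wide; open, the fingers measure 119 mm over their backs; the gripper's body (75 mm by 177 mm) begins 78 mm behind the grasp point.
Start: joints at [1.014, 0.087, 1.371, -0, 1.684, -0.103], TCP at [0.241, 0.494, 0.214] pointing down, gripper open.
Joint ranges: [-3.1, 3.1], [-0.76, 2.03], [0.27, 2.55], [-1.08, 4.22], [0.17, 2.65], [-2.57, 2.57]. Speed limits (rad/s): [2.79, 2.79, 3.14, 3.14, 3.14, 3.14].

## Interface

Orientations are given as [roll, pitch, yaw] about the fixed x, y, z axes, in that order (R = Rz(yaw) Ry(pitch) Rx(roll)).
In Python, from bench import * gives the robot as it stands.
- The arm moves only by the tool step_arm, never from a script. Its argument "steps" is a list of rows, each an object of numbers: "jaw": the opening, from 0 (shut) to 1 (fully open); "tx", "ty", "tz": the shift along the tool's x, y, z in m; "ax", "ay", "az": the turn, a rotation vector about the tool's x, y, z in rad. In form: [{"jaw": .., "tx": .., "ty": .., "tz": .., "ax": .., "ay": .., "az": ..}, ...]. A call has 1 to 8 rows; each row is the pose to reach, as a shift and turn from the pose measured when the call began, along the tool's axes at that moment; what a row does not reach only later rows make up. A row lasts 1/10 s, in which the tool goes at most 50 mm and 8.59 degrees, less where a joint would pass 70% of its speed; a pose out of reach is approached as far as the arm can. A call with a gripper value outside its range is refused whole. The fingers move at their own pace and stop on an object; the grip force is fixed at half the most. Time passes only in rows, so rows that repeat a pose let the fingers close. It gives the time, the measured TCP pose, the force and the opening at its end, in the units of the state.
- get_obs(): the state, without advancing time (a new reading comes with each control period).
- snapshot(name): name is "scene" or "top" or "wrist"; returns (picture, depth): 420x560x3 uint8, red, green, blue; 420x560 float32, m along the optical axis (not along the pixel's ray), 0 where there is no reading.
- camera_model(name): a dict with "intrinsics" (3x3 intrinsics, pixels), "k1" (the pictures are not rectified: a ray, as slopes to the right and down, at radius r is drawn at 1 + k1 r^2 times it, then the intrinsics apply), "origin" and "orientation" of the camera in the world. Camera axes: x right, y down, z forward; pixel columns grow to the right and rows downward; lengths in m; the calibration is good to about 2 mm. A picture is of the moment at which its call begins: read the wrist's pose just before it. camera_model takes no time and is no camera call; for the wrist camera it gives the pose at the moment of the call.
- close_job(): hands the job in, once; it reports no verdict.
Trained networks look in the newest picture that a camera, given by its name, has taken for a name from the list of things; names that differ only in an ending like _2 or _b are one class to them, and where a whole thing is asked for, a point or a joint stands for the part that bears it (a point fixed in the world has none). Each returns a list of dicts, best first, with "confidence" (0 to 1); they miss things now and then, are a little off and sometimes report something else, mostly with a low value. They report only what shows in the picture. A call takes as long as a camera call.
- silhouettes(camera, query): "pixels" (420x560 bool, what is visible of it) and "rect" ([left, top, right, bottom] in pixels, round what is visible of it).
The state is a dict: "time": time; "joint_positions": joint angles; "qvel": joint speeds; "joint_torque": joint torques, N m; "tool_pos": TCP position; "ee_rot": TCP orientation; "wrist_force": force on the tool from outside, world axes, zero at the start; "wrist_torque": the same for the moment, N m; "width": finger opening in m.
Only numpy, scipy, OpenCV 4.12 (cv2) and the standard library are available. Lean on these libraries where they do the work, as an engineer would, in place of code of your own. Each camera call takes 0.05 s, during which the arm holds its last target. There are 200 camera calls.

## Working session

There is one attempt and no reset: what is moved stays moved. The work goes in short steps, Python scripts to look and compute and a tool call to move; the robot and the scene stay as the last step left them, time stands still between calls to the robot, and variables do not carry over. Pictures are saved under pics/ and viewed, about 8 in all and at most 12, crops included, and the job is handed in when it is done.

Besides the shell and the picture viewer there is one more tool, called after ">>>" as a command line: name --argument value ..., lists and objects as JSON in quotes. step_arm: Moves the arm, as the interface text tells. Its arguments: {"type":"object","properties":{"steps":{"type":"array"}},"required":["steps"]}

```bash
mkdir -p pics; cat > h.py <<'E'
from bench import *
import numpy as np, cv2
def world(cam,depth,mask):
    m=camera_model(cam);K=np.array(m["intrinsics"]);k1=m["k1"]
    v,u=np.nonzero(mask&(depth>0));d=depth[v,u]
    x=(u-K[0,2])/K[0,0];y=(v-K[1,2])/K[1,1];rd=np.hypot(x,y);r=rd.copy()
    for _ in range(10): r=rd/(1+k1*r*r)
    s=1/(1+k1*r*r);P=np.c_[x*s*d,y*s*d,d]
    o=np.array(m["orientation"])
    if o.shape!=(3,3):
        from scipy.spatial.transform import Rotation as Ro
        o=Ro.from_euler("xyz",o).as_matrix() if o.size==3 else Ro.from_quat(o).as_matrix()
    return P@o.T+np.array(m["origin"])
def save(n,img): cv2.imwrite(f"pics/{n}.png",cv2.cvtColor(img,cv2.COLOR_RGB2BGR))
E
python3 - <<'E'
from h import *
print(get_obs())
for c in("top","scene"):
    p,d=snapshot(c);save(c+"0",p);print(camera_model(c))
    for q in("fixture","cell_center","feeler","tape_center","dish_center","scrap_center"):
        for s in silhouettes(c,q)[:2]:
            W=world(c,d,s["pixels"]);W1=W[W[:,2]>np.percentile(W[:,2],95)-.004]
            (cx,w,a)=cv2.minAreaRect((W1[:,:2]*1000).astype(np.float32))
            print(c,q,round(s["confidence"],2),s["rect"],W.mean(0).round(3),"top z",W1[:,2].mean().round(3),np.round(cx),np.round(w),round(a,1))
a=cv2.imread("pics/top0.png");b=cv2.imread("pics/scene0.png");cv2.imwrite("pics/both.png",cv2.resize(np.vstack([a,b]),(400,600)))
E
```

```text
{'time': 0.0, 'joint_positions': array([ 1.01396592e+00,  8.79247979e-02,  1.37225163e+00, -4.00132037e-05,
        1.68362004e+00, -1.03122629e-01]), 'qvel': array([-0.00190095, -0.00066975,  0.00040883, -0.00175143, -0.00103862,
        0.00122558]), 'joint_torque': array([-1.41374428e-03, -3.40179920e+01, -3.02428830e+01,  7.19175115e-02,
        3.29849054e-02, -1.48652425e-04]), 'tool_pos': array([0.24080412, 0.49387749, 0.21232202]), 'ee_rot': array([-3.13939646e+00, -1.87302659e-04,  2.68788021e+00]), 'wrist_force': array([ 0.36014793,  0.91734799, -0.33708907]), 'wrist_torque': array([ 0.06244122, -0.02361253, -0.03181563]), 'width': 0.09383348001746691}
{'intrinsics': array([[439.26442032,   0.        , 279.14244604],
       [  0.        , 439.26442032, 209.20727893],
       [  0.        ,   0.        ,   1.        ]]), 'k1': -0.03429864395366482, 'origin': array([0.43179944, 0.01207661, 1.27346059]), 'orientation': array([-3.01055226,  0.02425246, -1.5529664 ])}
top fixture 0.87 [241.2, 179.6, 267.7, 240.9] [0.584 0.116 0.035] top z 0.085 [629. 113.] [34. 13.] 79.2
top feel
[... 706 characters left out ...]
2.08553823, -0.01578047, -0.5050749 ])}
scene fixture 0.8 [243.9, 191.2, 298.3, 225.2] [0.59  0.107 0.029] top z 0.068 [627. 111.] [49. 67.] 82.6
scene fixture 0.49 [285.5, 188.2, 290.9, 198.5] [0.628 0.103 0.082] top z 0.086 [630. 108.] [28.  9.] 80.9
scene cell_center 0.72 [296.2, 267.2, 314.0, 280.7] [ 0.516 -0.181  0.02 ] top z 0.027 [ 519. -177.] [21. 43.] 60.4
scene feeler 0.55 [284.1, 189.3, 290.0, 197.2] [0.628 0.103 0.082] top z 0.086 [629. 106.] [25.  9.] 80.9
scene tape_center 0.62 [344.8, 255.6, 372.6, 278.0] [ 0.657 -0.209  0.014] top z 0.018 [ 660. -204.] [64. 59.] 49.7
scene dish_center 0.59 [206.0, 186.2, 232.4, 200.1] [0.499 0.312 0.014] top z 0.024 [495. 302.] [91. 91.] 7.8
```

View pics/top0.png

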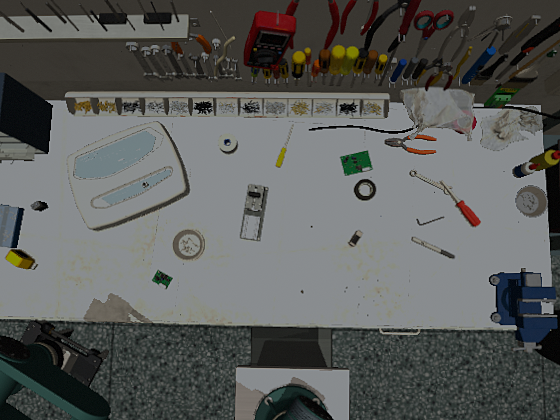

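View pics/scene0.png

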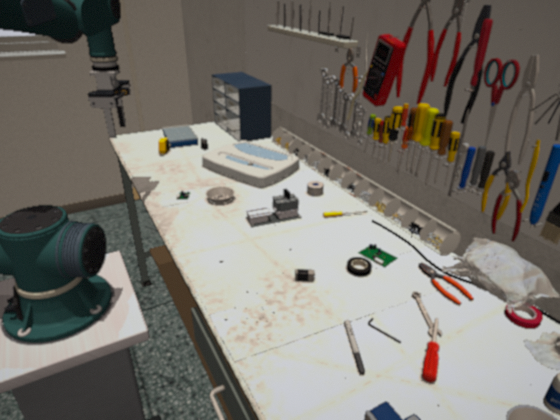

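The top view shows the fixture at about (255,210), the cell at (355,238), the tape at (365,189) and the dish at (188,244). The scene view agrees, with the arm still clear of everything. Next I'll move the wrist camera over the fixture.

```bash
cat >> h.py <<'E'
from scipy.spatial.transform import Rotation as Ro
def go(x,y,z,jawdeg):
    """tool-frame shift/turn to TCP xyz, tool down, jaw axis at jawdeg (mod 180) in world"""
    o=get_obs();R=Ro.from_euler("xyz",o["ee_rot"])
    t=R.inv().apply(np.array([x,y,z])-o["tool_pos"])
    c=[]
    for k in(0,180):
        T=Ro.from_euler("xyz",[np.pi,0,np.deg2rad(jawdeg+90+k)]);c.append((R.inv()*T).as_rotvec())
    print("go",[x,y,z,jawdeg],"t",t.round(4),"| a1",c[0].round(3),"a2",c[1].round(3),"q1,q6",o["joint_positions"][[0,5]].round(2))
E
python3 - <<'E'
from h import *
m=camera_model("wrist");print(m)
o=get_obs();R=Ro.from_euler("xyz",o["ee_rot"]);print("cam in tool",R.inv().apply(m["origin"]-o["tool_pos"]))
go(.56,.12,.26,-11)
E
```

```text
{'intrinsics': array([[376.30385563,   0.        , 287.49749439],
       [  0.        , 376.30385563, 212.57310365],
       [  0.        ,   0.        ,   1.        ]]), 'k1': -0.038997121359491786, 'origin': array([0.17249029, 0.52723257, 0.38431556]), 'orientation': array([ 2.87186636e+00, -2.25390397e-04,  1.11687736e+00])}
cam in tool [ 0.07610997 -0.00051934 -0.17075466]
go [0.56, 0.12, 0.26, -11] t [-0.4507 -0.1967 -0.0465] | a1 [ 0.    -0.     1.309] a2 [ 0.     0.    -1.833] q1,q6 [ 1.01 -0.1 ]
```

>>> step_arm --steps '[{"jaw": 1, "tx": -0.05, "ty": -0.02, "tz": -0.0465, "az": 0.14}, {"jaw": 1, "tx": -0.1, "ty": -0.043, "tz": -0.0465, "az": 0.28}, {"jaw": 1, "tx": -0.14, "ty": -0.06, "tz": -0.0465, "az": 0.42}, {"jaw": 1, "tx": -0.18, "ty": -0.08, "tz": -0.0465, "az": 0.56}, {"jaw": 1, "tx": -0.225, "ty": -0.098, "tz": -0.0465, "az": 0.7}, {"jaw": 1, "tx": -0.27, "ty": -0.118, "tz": -0.0465, "az": 0.84}, {"jaw": 1, "tx": -0.315, "ty": -0.137, "tz": -0.0465, "az": 0.98}, {"jaw": 1, "tx": -0.36, "ty": -0.157, "tz": -0.0465, "az": 1.12}]'

```text
invalid input
```

```bash
python3 -c "
from h import *
go(.56,.12,.26,-11);print(get_obs()['time'])"
```

```text
go [0.56, 0.12, 0.26, -11] t [-0.4507 -0.1967 -0.0465] | a1 [ 0.    -0.     1.309] a2 [ 0.     0.    -1.833] q1,q6 [ 1.01 -0.1 ]
0.7
```

>>> step_arm --steps '[{"jaw": 1, "tx": -0.05, "ty": -0.02, "tz": -0.0465, "ax": 0, "ay": 0, "az": 0.14}, {"jaw": 1, "tx": -0.1, "ty": -0.043, "tz": -0.0465, "ax": 0, "ay": 0, "az": 0.28}, {"jaw": 1, "tx": -0.14, "ty": -0.06, "tz": -0.0465, "ax": 0, "ay": 0, "az": 0.42}, {"jaw": 1, "tx": -0.18, "ty": -0.08, "tz": -0.0465, "ax": 0, "ay": 0, "az": 0.56}, {"jaw": 1, "tx": -0.225, "ty": -0.098, "tz": -0.0465, "ax": 0, "ay": 0, "az": 0.7}, {"jaw": 1, "tx": -0.27, "ty": -0.118, "tz": -0.0465, "ax": 0, "ay": 0, "az": 0.84}, {"jaw": 1, "tx": -0.315, "ty": -0.137, "tz": -0.0465, "ax": 0, "ay": 0, "az": 0.98}, {"jaw": 1, "tx": -0.36, "ty": -0.157, "tz": -0.0465, "ax": 0, "ay": 0, "az": 1.12}]'

```text
time: 1.5
tool_pos: [0.493, 0.1983, 0.2603]
ee_rot: [3.141, -0.001, 1.562]
wrist_force: [0.6, 0.8, -0.2]
width: 0.0941
```

```bash
python3 -c "
from h import *
go(.56,.12,.26,-11);print(get_obs()['time'])"
```

```text
go [0.56, 0.12, 0.26, -11] t [-0.0777  0.0677  0.0003] | a1 [ 0.001 -0.001  0.183] a2 [ 1.000e-03  1.000e-03 -2.958e+00] q1,q6 [0.28 0.28]
1.5
```

>>> step_arm --steps '[{"jaw": 1, "tx": -0.04, "ty": 0.034, "tz": 0, "ax": 0, "ay": 0, "az": 0.1}, {"jaw": 1, "tx": -0.078, "ty": 0.068, "tz": 0, "ax": 0, "ay": 0, "az": 0.183}, {"jaw": 0.5, "tx": -0.078, "ty": 0.068, "tz": 0, "ax": 0, "ay": 0, "az": 0.183}, {"jaw": 0.4, "tx": -0.078, "ty": 0.068, "tz": 0, "ax": 0, "ay": 0, "az": 0.183}]'

```text
time: 1.9
tool_pos: [0.5608, 0.1186, 0.2596]
ee_rot: [-3.141, -0.001, 1.377]
wrist_force: [-0.4, -0.3, 0.3]
width: 0.0815
```

```bash
python3 - <<'E'
from h import *
p,d=snapshot("wrist");save("w1",p);np.save("w1d.npy",d)
W=world("wrist",d,d>0)
for q in("fixture","feeler_knob"):
    for s in silhouettes("wrist",q)[:2]:
        M=s["pixels"];V=world("wrist",d,M)
        print(q,round(s["confidence"],2),s["rect"])
        for lo,hi in((.08,.095),(.055,.068),(.026,.032),(.032,.037),(0.001,.008)):
            k=V[(V[:,2]>lo)&(V[:,2]<hi)]
            if len(k)>30:
                c,w,a=cv2.minAreaRect((k[:,:2]*1000).astype(np.float32));print(lo,hi,len(k),np.median(k[:,2]).round(4),np.round(c,1),np.round(w,1),round(a,1))
print(get_obs()["tool_pos"])
E
```

```text
fixture 0.69 [238.2, 144.9, 390.2, 206.6]
0.08 0.095 463 0.086 [629.8 115.2] [32.5 13.7] 82.3
0.055 0.068 2192 0.0624 [625.6 115. ] [44.3 70.6] 82.5
0.026 0.032 2317 0.0301 [584.7 120.5] [ 44.3 150.4] 82.5
0.032 0.037 531 0.0341 [583.2 122.4] [ 41.4 144.2] 84.4
0.001 0.008 2039 0.0043 [591.6 119.2] [ 61.  171.6] 82.2
feeler_knob 0.77 [346.2, 166.8, 368.6, 203.1]
0.08 0.095 454 0.0863 [629.5 114.9] [34.  13.4] 82.6
[0.55957715 0.12103824 0.2606508 ]
```

View pics/w1.png

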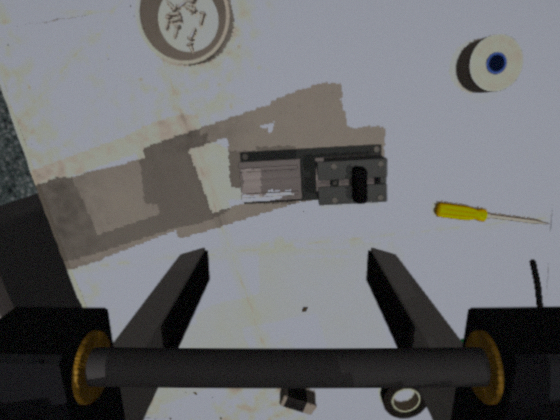

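The fixture is clear in the wrist view: deck around x 240–300, slot at about 308, and the roofed bay with its black knob at (358,184). I get the origin at about (0.591,0.119) and yaw at about -7.6°, with the slide roughly 3.5 mm forward.

```bash
cat >> h.py <<'E'
O=np.array([.5914,.1194]);YAW=-7.6
def fx(x,y,z,jaw):
    c,s=np.cos(np.deg2rad(YAW)),np.sin(np.deg2rad(YAW));go(O[0]+c*x-s*y,O[1]+s*x+c*y,z,jaw)
def fpos():
    p=get_obs()["tool_pos"];c,s=np.cos(np.deg2rad(YAW)),np.sin(np.deg2rad(YAW));d=p[:2]-O
    print("fixture frame",(np.r_[c*d[0]+s*d[1],-s*d[0]+c*d[1],p[2]]*1000).round(1))
E
python3 -c "
from h import *
fx(.0385,0,.13,-7.6);fx(.0385,0,.078,-7.6)"
```

```text
go [np.float64(0.6295617982996844), np.float64(0.11430812897510079), 0.13, -7.6] t [0.0064 0.0699 0.1307] | a1 [ 0.001 -0.001 -0.057] a2 [-2.000e-03 -1.000e-03  3.085e+00] q1,q6 [0.11 0.3 ]
go [np.float64(0.6295617982996844), np.float64(0.11430812897510079), 0.078, -7.6] t [0.0063 0.0699 0.1827] | a1 [ 0.001 -0.001 -0.057] a2 [-2.000e-03 -1.000e-03  3.085e+00] q1,q6 [0.11 0.3 ]
```

>>> step_arm --steps '[{"jaw": 0.35, "tx": 0.002, "ty": 0.02, "tz": 0.04, "ax": 0.001, "ay": -0.001, "az": -0.057}, {"jaw": 0.35, "tx": 0.004, "ty": 0.045, "tz": 0.08, "ax": 0.001, "ay": -0.001, "az": -0.057}, {"jaw": 0.35, "tx": 0.006, "ty": 0.07, "tz": 0.12, "ax": 0.001, "ay": -0.001, "az": -0.057}, {"jaw": 0.35, "tx": 0.006, "ty": 0.07, "tz": 0.13, "ax": 0.001, "ay": -0.001, "az": -0.057}, {"jaw": 0.35, "tx": 0.006, "ty": 0.07, "tz": 0.13, "ax": 0.001, "ay": -0.001, "az": -0.057}, {"jaw": 0.35, "tx": 0.006, "ty": 0.07, "tz": 0.13, "ax": 0.001, "ay": -0.001, "az": -0.057}, {"jaw": 0.35, "tx": 0.006, "ty": 0.07, "tz": 0.13, "ax": 0.001, "ay": -0.001, "az": -0.057}]'

```text
time: 2.75
tool_pos: [0.6303, 0.1148, 0.1347]
ee_rot: [3.136, -0.002, 1.439]
wrist_force: [0.0, -0.6, -0.0]
width: 0.033
```

```bash
python3 -c "
from h import *
fpos();fx(.0385,0,.078,-7.6);print(get_obs()['width'])"
```

```text
fixture frame [ 39.2   0.6 134.7]
go [np.float64(0.6295617982996844), np.float64(0.11430812897510079), 0.078, -7.6] t [-0.0007 -0.001   0.0567] | a1 [ 0.005 -0.002  0.001] a2 [ 3.00e-03  9.00e-03 -3.14e+00] q1,q6 [0.09 0.22]
0.03303102097130235
```

>>> step_arm --steps '[{"jaw": 0.35, "tx": -0.0007, "ty": -0.001, "tz": 0.03, "ax": 0.005, "ay": -0.002, "az": 0}, {"jaw": 0.35, "tx": -0.0007, "ty": -0.001, "tz": 0.0565, "ax": 0.005, "ay": -0.002, "az": 0}, {"jaw": 0.35, "tx": -0.0007, "ty": -0.001, "tz": 0.0565, "ax": 0.005, "ay": -0.002, "az": 0}, {"jaw": 0.17, "tx": -0.0007, "ty": -0.001, "tz": 0.0565, "ax": 0.005, "ay": -0.002, "az": 0}, {"jaw": 0.17, "tx": -0.0007, "ty": -0.001, "tz": 0.0565, "ax": 0.005, "ay": -0.002, "az": 0}, {"jaw": 0.17, "tx": -0.0007, "ty": -0.001, "tz": 0.0565, "ax": 0.005, "ay": -0.002, "az": 0}]'

```text
time: 3.35
tool_pos: [0.6309, 0.1144, 0.0808]
ee_rot: [3.137, -0.001, 1.439]
wrist_force: [0.6, 0.4, -0.1]
width: 0.0166
```

```bash
python3 -c "
from h import *
fpos();fx(-.004,0,.078,-7.6);print(get_obs()['width'],get_obs()['wrist_force'])"
```

```text
fixture frame [39.8  0.3 80.8]
go [np.float64(0.5874351378389938), np.float64(0.1199290255610285), 0.078, -7.6] t [-0.0002 -0.0438  0.0026] | a1 [ 0.005 -0.001  0.001] a2 [ 1.00e-03  7.00e-03 -3.14e+00] q1,q6 [0.09 0.22]
0.016573960693798895 [ 0.60572683  0.39591828 -0.13617168]
```

>>> step_arm --steps '[{"jaw": 0.17, "tx": 0, "ty": -0.006, "tz": 0.001, "ax": 0.005, "ay": 0, "az": 0}, {"jaw": 0.17, "tx": 0, "ty": -0.012, "tz": 0.002, "ax": 0.005, "ay": 0, "az": 0}, {"jaw": 0.17, "tx": 0, "ty": -0.018, "tz": 0.002, "ax": 0.005, "ay": 0, "az": 0}, {"jaw": 0.17, "tx": 0, "ty": -0.024, "tz": 0.002, "ax": 0.005, "ay": 0, "az": 0}, {"jaw": 0.17, "tx": 0, "ty": -0.03, "tz": 0.002, "ax": 0.005, "ay": 0, "az": 0}, {"jaw": 0.17, "tx": 0, "ty": -0.036, "tz": 0.002, "ax": 0.005, "ay": 0, "az": 0}, {"jaw": 0.17, "tx": 0, "ty": -0.042, "tz": 0.002, "ax": 0.005, "ay": 0, "az": 0}, {"jaw": 0.17, "tx": 0, "ty": -0.046, "tz": 0.002, "ax": 0.005, "ay": 0, "az": 0}]'

```text
time: 4.15
tool_pos: [0.5846, 0.1206, 0.0786]
ee_rot: [-3.141, -0.001, 1.44]
wrist_force: [1.2, 0.1, 1.0]
width: 0.0162
```

```bash
python3 -c "
from h import *
fpos();print(get_obs()['width'],get_obs()['wrist_force'])"
```

```text
fixture frame [-6.9  0.3 78.6]
0.01618775410325119 [1.17461727 0.08344034 1.02497934]
```

Force is still low, so I'll keep pulling until it meets the stop.

>>> step_arm --steps '[{"jaw": 0.17, "tx": 0, "ty": -0.002, "tz": 0, "ax": 0, "ay": 0, "az": 0}, {"jaw": 0.17, "tx": 0, "ty": -0.004, "tz": 0, "ax": 0, "ay": 0, "az": 0}, {"jaw": 0.17, "tx": 0, "ty": -0.005, "tz": 0, "ax": 0, "ay": 0, "az": 0}, {"jaw": 0.17, "tx": 0, "ty": -0.005, "tz": 0, "ax": 0, "ay": 0, "az": 0}]'

```text
time: 4.55
tool_pos: [0.5832, 0.1208, 0.0786]
ee_rot: [3.134, -0.001, 1.439]
wrist_force: [11.1, -1.1, -3.5]
width: 0.016
```

```bash
python3 -c "
from h import *
fpos();print(get_obs()['width'],get_obs()['wrist_force'])"
```

```text
fixture frame [-8.3  0.3 78.6]
0.015993498879685628 [11.13624343 -1.14022341 -3.51425261]
```

>>> step_arm --steps '[{"jaw": 0.35, "tx": 0, "ty": 0.002, "tz": 0, "ax": 0, "ay": 0, "az": 0}, {"jaw": 0.35, "tx": 0, "ty": 0.002, "tz": 0, "ax": 0, "ay": 0, "az": 0}, {"jaw": 0.5, "tx": 0, "ty": 0.002, "tz": 0, "ax": 0, "ay": 0, "az": 0}, {"jaw": 0.5, "tx": 0, "ty": 0.002, "tz": -0.04, "ax": 0, "ay": 0, "az": 0}, {"jaw": 0.5, "tx": -0.03, "ty": -0.01, "tz": -0.08, "ax": 0, "ay": 0, "az": 0}, {"jaw": 0.6, "tx": -0.06, "ty": -0.03, "tz": -0.1, "ax": 0, "ay": 0, "az": 0}, {"jaw": 0.6, "tx": -0.09, "ty": -0.04, "tz": -0.12, "ax": 0, "ay": 0, "az": 0}, {"jaw": 0.6, "tx": -0.09, "ty": -0.04, "tz": -0.12, "ax": 0, "ay": 0, "az": 0}]'

```text
time: 5.35
tool_pos: [0.5307, 0.0344, 0.2021]
ee_rot: [3.128, -0.001, 1.436]
wrist_force: [-0.4, 0.5, 0.4]
width: 0.056
```

```bash
python3 - <<'E'
from h import *
fpos()
p,d=snapshot("wrist");save("w2",p)
for q in("feeler_knob","scrap_center","cell_center"):
    for s in silhouettes("wrist",q)[:2]:
        V=world("wrist",d,s["pixels"]);V2=V[V[:,2]>.08] if q[0]=="f" else V
        print(q,round(s["confidence"],2),s["rect"],V.mean(0).round(4))
        if len(V2)>20: print(cv2.minAreaRect((V2[:,:2]*1000).astype(np.float32)))
E
```

```text
fixture frame [-48.9 -92.3 202.1]
feeler_knob 0.9 [329.1, 66.1, 352.0, 113.0] [0.5846 0.1211 0.0762]
((585.2901000976562, 121.15876007080078), (32.59610366821289, 11.706446647644043), 81.19157409667969)
scrap_center 0.52 [323.2, 90.5, 326.1, 102.5] [0.5786 0.1213 0.0056]
((578.844970703125, 121.08367156982422), (10.764280319213867, 4.046442985534668), 80.1529312133789)
scrap_center 0.47 [244.5, 59.3, 437.0, 132.4] [0.5856 0.1204 0.0341]
((587.253173828125, 121.32875061035156), (60.91998291015625, 163.4749755859375), 82.41194152832031)
```

View pics/w2.png

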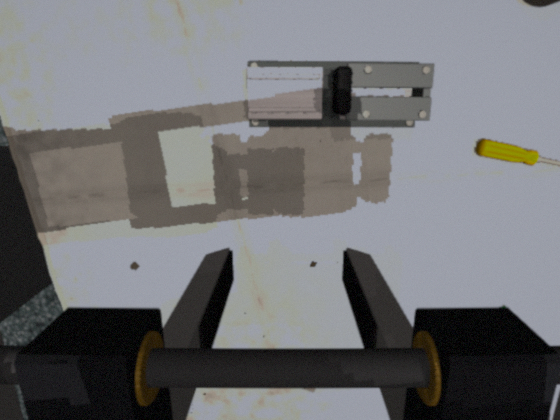

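The knob is at (341,90), which puts the slide fully forward. The scrap report at (325,96) lies low, on the base plate. Next I'll get a scene check and a closer look at the cell.

```bash
python3 - <<'E'
from h import *
p,d=snapshot("scene");a=p[150:250,220:320];save("s2",cv2.resize(a,(600,600),interpolation=cv2.INTER_CUBIC))
for s in silhouettes("scene","scrap_center")[:3]:
    print(round(s["confidence"],2),s["rect"],world("scene",d,s["pixels"]).mean(0).round(4))
go(.517,-.27,.2,0)
E
```

```text
go [0.517, -0.27, 0.2, 0] t [-0.3068  0.0268 -0.004 ] | a1 [ 0.005 -0.001 -0.131] a2 [-2.000e-03 -7.000e-03  3.011e+00] q1,q6 [-0.04  0.09]
```

View pics/s2.png

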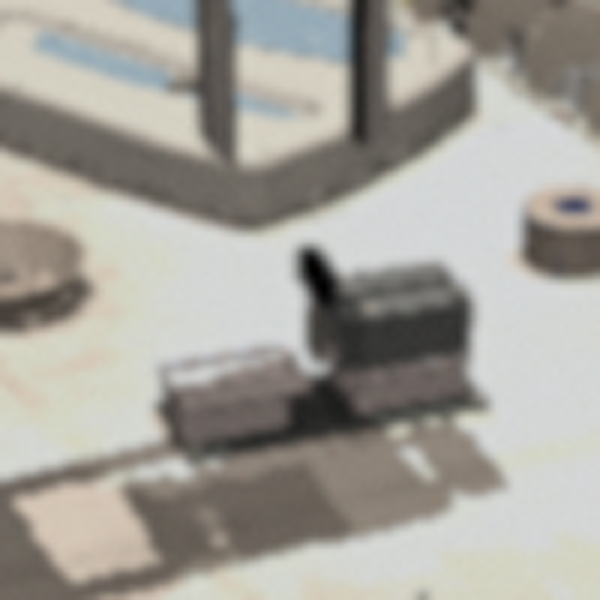

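The scene crop shows the slide forward at (320,310) and the slot open at the side. A dark patch low in the slot, near (325,395), is consistent with the scrap lying there.

>>> step_arm --steps '[{"jaw": 0.6, "tx": -0.05, "ty": 0.005, "tz": 0, "ax": 0.005, "ay": 0, "az": -0.04}, {"jaw": 0.6, "tx": -0.1, "ty": 0.01, "tz": 0, "ax": 0.005, "ay": 0, "az": -0.08}, {"jaw": 0.6, "tx": -0.15, "ty": 0.015, "tz": 0, "ax": 0.005, "ay": 0, "az": -0.13}, {"jaw": 0.6, "tx": -0.2, "ty": 0.018, "tz": 0, "ax": 0.005, "ay": 0, "az": -0.13}, {"jaw": 0.6, "tx": -0.25, "ty": 0.022, "tz": 0, "ax": 0.005, "ay": 0, "az": -0.13}, {"jaw": 0.6, "tx": -0.3, "ty": 0.027, "tz": -0.004, "ax": 0.005, "ay": 0, "az": -0.13}, {"jaw": 0.6, "tx": -0.307, "ty": 0.027, "tz": -0.004, "ax": 0.005, "ay": 0, "az": -0.13}, {"jaw": 0.6, "tx": -0.307, "ty": 0.027, "tz": -0.004, "ax": 0.005, "ay": 0, "az": -0.13}]'

```text
time: 6.45
tool_pos: [0.517, -0.2709, 0.1983]
ee_rot: [-3.139, -0.003, 1.568]
wrist_force: [-0.4, 0.3, 0.1]
width: 0.0564
```

```bash
python3 - <<'E'
from h import *
print(get_obs()["tool_pos"])
p,d=snapshot("wrist");save("w3",p)
for q in("cell_center","cell_terminals"):
    for s in silhouettes("wrist",q)[:2]:
        V=world("wrist",d,s["pixels"]);print(q,round(s["confidence"],2),s["rect"],V.mean(0).round(4))
        T=V[(V[:,2]>.022)&(V[:,2]<.032)]
        if len(T)>20: print(np.median(T[:,2]),cv2.minAreaRect((T[:,:2]*1000).astype(np.float32)))
E
```

```text
[ 0.51696499 -0.27092605  0.19832779]
cell_center 0.76 [261.0, 63.1, 315.6, 112.0] [ 0.5177 -0.1737  0.0259]
0.02675918324579346 ((518.671142578125, -174.53240966796875), (17.93419647216797, 48.75957489013672), 57.366512298583984)
cell_terminals 0.75 [262.1, 64.2, 314.2, 109.0] [ 0.5176 -0.1733  0.0257]
0.02706448803809458 ((518.6690063476562, -174.17393493652344), (17.933916091918945, 48.501365661621094), 57.41461181640625)
```

View pics/w3.png

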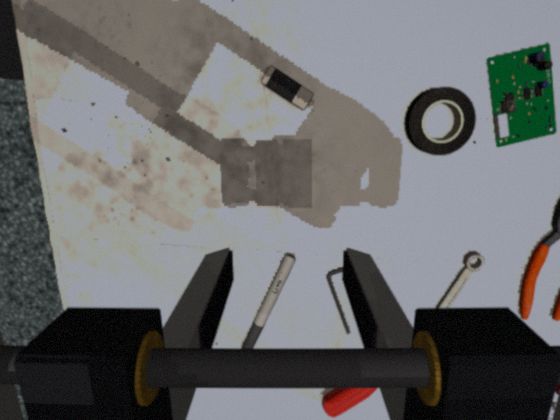

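The wrist view shows the cell from (268,75) to (308,102), lying at about -33°, with the tape at (440,121). I need a closer crop to tell which end has the terminals.

```bash
python3 - <<'E'
from h import *
p=cv2.imread("pics/w3.png")[50:125,245:330];cv2.imwrite("pics/w3c.png",cv2.resize(p,(680,600),interpolation=cv2.INTER_CUBIC))
go(.5185,-.174,.1,57.4);go(.5185,-.174,.016,57.4)
E
```

```text
go [0.5185, -0.174, 0.1, 57.4] t [0.094  0.0013 0.0996] | a1 [ 0.    -0.003 -1.   ] a2 [-0.003 -0.     2.142] q1,q6 [-0.58 -0.58]
go [0.5185, -0.174, 0.016, 57.4] t [0.0938 0.0013 0.1836] | a1 [ 0.    -0.003 -1.   ] a2 [-0.003 -0.     2.142] q1,q6 [-0.58 -0.58]
```

View pics/w3c.png

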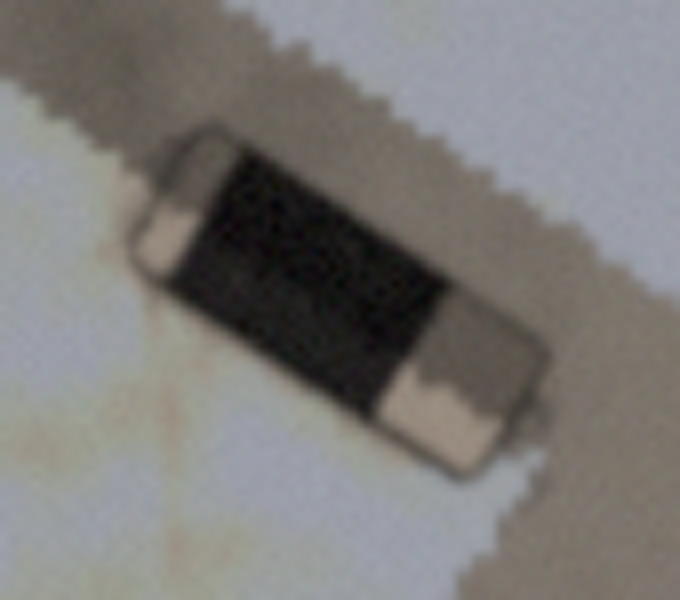

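The small terminals show at the lower right end (530,410), the +x end, so the cell needs a turn of only +25° when placed.

>>> step_arm --steps '[{"jaw": 0.5, "tx": 0.015, "ty": 0, "tz": 0.015, "ax": 0, "ay": -0.003, "az": -0.14}, {"jaw": 0.5, "tx": 0.03, "ty": 0, "tz": 0.03, "ax": 0, "ay": -0.003, "az": -0.28}, {"jaw": 0.5, "tx": 0.045, "ty": 0, "tz": 0.045, "ax": 0, "ay": -0.003, "az": -0.42}, {"jaw": 0.5, "tx": 0.06, "ty": 0, "tz": 0.06, "ax": 0, "ay": -0.003, "az": -0.56}, {"jaw": 0.5, "tx": 0.075, "ty": 0, "tz": 0.075, "ax": 0, "ay": -0.003, "az": -0.7}, {"jaw": 0.5, "tx": 0.09, "ty": 0, "tz": 0.09, "ax": 0, "ay": -0.003, "az": -0.85}, {"jaw": 0.5, "tx": 0.094, "ty": 0, "tz": 0.1, "ax": 0, "ay": -0.003, "az": -1.0}, {"jaw": 0.5, "tx": 0.094, "ty": 0, "tz": 0.1, "ax": 0, "ay": -0.003, "az": -1.0}]'

```text
time: 7.4
tool_pos: [0.5163, -0.1707, 0.0979]
ee_rot: [3.141, -0.004, 2.576]
wrist_force: [0.5, -0.2, 0.2]
width: 0.0471
```

```bash
python3 - <<'E'
from h import *
p,d=snapshot("wrist");save("w4",p);o=get_obs();print(o["tool_pos"],o["width"])
for s in silhouettes("wrist","cell_center")[:1]:
        V=world("wrist",d,s["pixels"]);print(s["rect"],V.mean(0).round(4))
        T=V[(V[:,2]>.022)&(V[:,2]<.032)]
        if len(T)>20: print(len(T),np.median(T[:,2]),cv2.minAreaRect((T[:,:2]*1000).astype(np.float32)))
go(.5173,-.1734,.018,57.4)
E
```

```text
[ 0.51693474 -0.17185095  0.09914121] 0.04711145520377375
[270.3, 190.1, 296.8, 264.0] [ 0.5164 -0.1762  0.0268]
1686 0.02815450326928283 ((519.7210083007812, -178.616943359375), (17.24772834777832, 49.3050537109375), 57.54351043701172)
go [0.5173, -0.1734, 0.018, 57.4] t [-0.0002 -0.0007  0.082 ] | a1 [ 0.     0.    -0.001] a2 [ 1.000e-03 -1.000e-03  3.141e+00] q1,q6 [-0.43 -1.43]
```

>>> step_arm --steps '[{"jaw": 0.5, "tx": -0.001, "ty": -0.002, "tz": 0.04, "ax": 0, "ay": 0, "az": 0}, {"jaw": 0.5, "tx": -0.002, "ty": -0.002, "tz": 0.075, "ax": 0, "ay": 0, "az": 0}, {"jaw": 0.5, "tx": -0.002, "ty": -0.002, "tz": 0.083, "ax": 0, "ay": 0, "az": 0}, {"jaw": 0.5, "tx": -0.002, "ty": -0.002, "tz": 0.083, "ax": 0, "ay": 0, "az": 0}, {"jaw": 0, "tx": -0.002, "ty": -0.002, "tz": 0.083, "ax": 0, "ay": 0, "az": 0}, {"jaw": 0, "tx": -0.002, "ty": -0.002, "tz": 0.083, "ax": 0, "ay": 0, "az": 0}, {"jaw": 0, "tx": -0.002, "ty": -0.002, "tz": 0.083, "ax": 0, "ay": 0, "az": 0}, {"jaw": 0, "tx": -0.002, "ty": -0.002, "tz": 0.083, "ax": 0, "ay": 0, "az": 0}]'

```text
time: 8.3
tool_pos: [0.5189, -0.1758, 0.0183]
ee_rot: [3.141, 0.003, 2.572]
wrist_force: [0.1, 0.1, 0.1]
width: 0.0183
```

>>> step_arm --steps '[{"jaw": 0, "tx": 0, "ty": 0, "tz": 0, "ax": 0, "ay": 0, "az": 0}, {"jaw": 0, "tx": 0, "ty": 0, "tz": 0, "ax": 0, "ay": 0, "az": 0}, {"jaw": 0, "tx": 0, "ty": 0, "tz": 0, "ax": 0, "ay": 0, "az": 0}]'

```text
time: 8.6
tool_pos: [0.5188, -0.1758, 0.0182]
ee_rot: [3.141, 0.003, 2.572]
wrist_force: [-0.1, -0.6, -0.5]
width: 0.0171
```

>>> step_arm --steps '[{"jaw": 0, "tx": 0, "ty": 0, "tz": -0.04, "ax": 0, "ay": 0, "az": 0}, {"jaw": 0, "tx": 0, "ty": 0, "tz": -0.08, "ax": 0, "ay": 0, "az": 0}, {"jaw": 0, "tx": 0, "ty": 0, "tz": -0.12, "ax": 0, "ay": 0, "az": 0}, {"jaw": 0, "tx": 0, "ty": 0, "tz": -0.12, "ax": 0, "ay": 0, "az": 0}]'

```text
time: 9.0
tool_pos: [0.5221, -0.1773, 0.1456]
ee_rot: [3.139, 0.016, 2.572]
wrist_force: [0.8, 0.0, 0.4]
width: 0.0176
```

```bash
python3 - <<'E'
from h import *
p,d=snapshot("wrist");o=get_obs();print(o["tool_pos"],o["width"])
R=Ro.from_euler("xyz",o["ee_rot"])
for s in silhouettes("wrist","cell_center")[:1]:
    T=R.inv().apply(world("wrist",d,s["pixels"])-o["tool_pos"]);print(s["confidence"],s["rect"],"tool frame pct",np.percentile(T,[2,50,98],axis=0).round(4))
fx(-.046,0,.14,82.4);fx(-.046,0,.05,82.4)
E
```

```text
[ 0.52056443 -0.17657134  0.14216788] 0.017106096563781554
0.8 [266.6, 210.3, 306.8, 320.2] tool frame pct [[-0.0188 -0.0091 -0.0064]
 [ 0.0081 -0.0008 -0.005 ]
 [ 0.0263  0.0075  0.0143]]
go [np.float64(0.5458040851484292), np.float64(0.12548379395182763), 0.14, 82.4] t [ 0.1402  0.2682 -0.0011] | a1 [-0.     0.005 -0.437] a2 [0.007 0.    2.704] q1,q6 [-0.43 -1.43]
go [np.float64(0.5458040851484292), np.float64(0.12548379395182763), 0.05, 82.4] t [0.1406 0.2681 0.0889] | a1 [-0.     0.005 -0.437] a2 [0.007 0.    2.704] q1,q6 [-0.43 -1.43]
```

>>> step_arm --steps '[{"jaw": 0, "tx": 0.018, "ty": 0.034, "tz": 0, "ax": 0, "ay": 0.005, "az": -0.06}, {"jaw": 0, "tx": 0.036, "ty": 0.068, "tz": 0, "ax": 0, "ay": 0.005, "az": -0.12}, {"jaw": 0, "tx": 0.054, "ty": 0.102, "tz": 0, "ax": 0, "ay": 0.005, "az": -0.18}, {"jaw": 0, "tx": 0.072, "ty": 0.136, "tz": 0, "ax": 0, "ay": 0.005, "az": -0.24}, {"jaw": 0, "tx": 0.09, "ty": 0.17, "tz": 0, "ax": 0, "ay": 0.005, "az": -0.3}, {"jaw": 0, "tx": 0.108, "ty": 0.205, "tz": 0, "ax": 0, "ay": 0.005, "az": -0.36}, {"jaw": 0, "tx": 0.125, "ty": 0.24, "tz": 0, "ax": 0, "ay": 0.005, "az": -0.42}, {"jaw": 0, "tx": 0.138, "ty": 0.268, "tz": 0, "ax": 0, "ay": 0.005, "az": -0.437}]'

```text
time: 9.9
tool_pos: [0.5459, 0.1262, 0.136]
ee_rot: [-3.141, -0.005, 3.011]
wrist_force: [1.1, -0.2, 0.3]
width: 0.0169
```

```bash
python3 - <<'E'
from h import *
p,d=snapshot("wrist");save("w5",p)
fpos()
V=world("wrist",d,d>0);c,s=np.cos(np.deg2rad(YAW)),np.sin(np.deg2rad(YAW));D=V[:,:2]-O
F=np.c_[D@[c,s],D@[-s,c],V[:,2]]*1000
# fences near deck rear / deck edges: y statistics, z 32..36
k=F[(abs(F[:,2]-34)<1.3)&(F[:,0]>-80)&(F[:,0]<-20)&(abs(F[:,1])<25)]
h,e=np.histogram(k[:,1],bins=np.arange(-25,26,1));print(dict(zip(e[:-1].astype(int),h)))
k=F[(F[:,2]>27)&(F[:,2]<36)&(F[:,0]>-120)&(F[:,0]<-20)&(abs(F[:,1])<35)];print(np.percentile(k[:,:2],[.5,99.5],axis=0).round(1))
fx(-.043,0,.14,82.4);fx(-.043,0,.05,82.4)
E
```

```text
fixture frame [-46.3   4.9 135.9]
{np.int64(-25): np.int64(0), np.int64(-24): np.int64(0), np.int64(-23): np.int64(0), np.int64(-22): np.int64(0), np.int64(-21): np.int64(0), np.int64(-20): np.int64(0), np.int64(-19): np.int64(0), np.int64(-18): np.int64(0), np.int64(-17): np.int64(0), np.int64(-16): np.int64(0), np.int64(-15): np.int64(0), np.int64(-14): np.int64(14), np.int64(-13): np.int64(70), np.int64(-12): np.int64(96), np.int64(-11): np.int64(94), np.int64(-10): np.int64(39), np.int64(-9): np.int64(0), np.int64(-8): np.int64(0), np.int64(-7): np.int64(0), np.int64(-6): np.int64(0), np.int64(-5): np.int64(0), np.int64(-4): np.int64(0), np.int64(-3): np.int64(0), np.int64(-2): np.int64(0), np.int64(-1): np.int64(0), np.int64(0): np.int64(0), np.int64(1): np.int64(0), np.int64(2): np.int64(0), np.int64(3): np.int64(0), np.int64(4): np.int64(0), np.int64(5): np.int64(0), np.int64(6): np.int64(0), np.int64(7): np.int64(0), np.int64(8): np.int64(0), np.int64(9): np.int64(0), np.int64(10): np.int64(0), np.int64(11): np.int64(0), np.int64(12): np.int64(0), np.int64(13): np.int64(0), np.int64(14): np.int64(12), np.int64(15): np.int64(56), np.int64(16): np.int64(47), np.int64(17): np.int64(60), np.int64(18): np.int64(35), np.int64(19): np.int64(0), np.int64(20): np.int64(0), np.int64(21): np.int64(0), np.int64(22): np.int64(0), np.int64(23): np.int64(0), np.int64(24): np.int64(0)}
[[-81.3 -19. ]
 [-20.6  24.5]]
go [np.float64(0.5487777317691838), np.float64(0.12508702478105627), 0.14, 82.4] t [-0.0032 -0.0049 -0.0041] | a1 [ 0.003 -0.005  0.005] a2 [ 0.008  0.005 -3.136] q1,q6 [ 0.13 -1.31]
go [np.float64(0.5487777317691838), np.float64(0.12508702478105627), 0.05, 82.4] t [-0.0037 -0.0052  0.0859] | a1 [ 0.003 -0.005  0.005] a2 [ 0.008  0.005 -3.136] q1,q6 [ 0.13 -1.31]
```

View pics/w5.png

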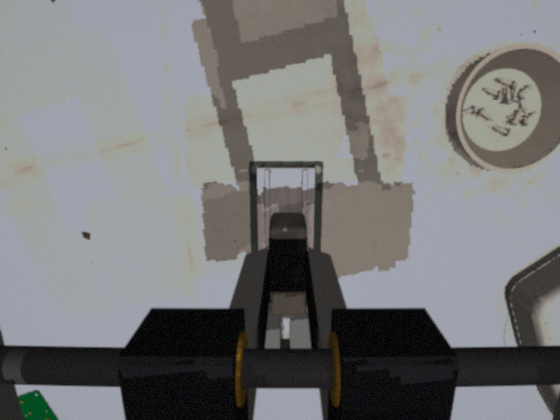

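The cell hangs over the deck at (288,230), between the fences at columns 262 and 310, but the arm was still settling. I'll correct the position, let it settle and measure the fences once more.

>>> step_arm --steps '[{"jaw": 0, "tx": -0.003, "ty": -0.005, "tz": 0.02, "ax": 0.003, "ay": -0.005, "az": 0.005}, {"jaw": 0, "tx": -0.003, "ty": -0.005, "tz": 0.05, "ax": 0.003, "ay": -0.005, "az": 0.005}, {"jaw": 0, "tx": -0.003, "ty": -0.005, "tz": 0.05, "ax": 0.003, "ay": -0.005, "az": 0.005}, {"jaw": 0, "tx": -0.003, "ty": -0.005, "tz": 0.05, "ax": 0.003, "ay": -0.005, "az": 0.005}, {"jaw": 0, "tx": -0.003, "ty": -0.005, "tz": 0.05, "ax": 0.003, "ay": -0.005, "az": 0.005}]'

```text
time: 10.45
tool_pos: [0.5488, 0.1251, 0.0867]
ee_rot: [3.141, 0.001, 3.009]
wrist_force: [0.7, -0.2, 0.1]
width: 0.0171
```

```bash
python3 - <<'E'
from h import *
fpos()
p,d=snapshot("wrist");save("w6",p);V=world("wrist",d,d>0);c,s=np.cos(np.deg2rad(YAW)),np.sin(np.deg2rad(YAW));D=V[:,:2]-O
F=np.c_[D@[c,s],D@[-s,c],V[:,2]]*1000
for sg in(-1,1):
    k=F[(abs(F[:,2]-34)<1.3)&(F[:,0]>-80)&(F[:,0]<-45)&(sg*F[:,1]>5)&(abs(F[:,1])<25)]
    print("fence",len(k),np.polyfit(k[:,0],k[:,1],1),np.percentile(k[:,1],[3,50,97]),"x rear",np.percentile(k[:,0],1))
k=F[(F[:,2]>55)&(F[:,2]<82)&(abs(F[:,1])<14)&(F[:,0]<-30)&(F[:,0]>-78)]
print("cell",len(k),np.percentile(k,[2,50,98],axis=0).round(1))
fpos();fx(-.043,0,.05,82.4)
E
```

```text
fixture frame [-43.   -0.   86.7]
fence 333 [ 7.99721739e-04 -1.56311595e+01] [-17.5520051  -15.6626357  -13.90356807] x rear -79.47525999609752
fence 329 [5.83910285e-04 1.22764016e+01] [10.44474312 12.2417427  14.11648654] x rear -79.1488158491945
cell 236 [[-67.7 -12.6  71.7]
 [-67.2  -1.1  77.8]
 [-50.6  11.2  81.9]]
fixture frame [-42.6   0.1  87.3]
go [np.float64(0.5487777317691838), np.float64(0.12508702478105627), 0.05, 82.4] t [ 0.0005 -0.0001  0.0373] | a1 [ 0.001  0.002 -0.   ] a2 [ 4.000e-03 -1.000e-03  3.142e+00] q1,q6 [ 0.12 -1.31]
```

>>> step_arm --steps '[{"jaw": 0, "tx": 0, "ty": -0.001, "tz": 0.015, "ax": 0.001, "ay": 0.002, "az": 0}, {"jaw": 0, "tx": 0, "ty": -0.001, "tz": 0.03, "ax": 0.001, "ay": 0.002, "az": 0}, {"jaw": 0, "tx": 0, "ty": -0.001, "tz": 0.038, "ax": 0.001, "ay": 0.002, "az": 0}, {"jaw": 0, "tx": 0, "ty": -0.001, "tz": 0.038, "ax": 0.001, "ay": 0.002, "az": 0}, {"jaw": 0, "tx": 0, "ty": -0.001, "tz": 0.038, "ax": 0.001, "ay": 0.002, "az": 0}, {"jaw": 0, "tx": 0, "ty": -0.001, "tz": 0.038, "ax": 0.001, "ay": 0.002, "az": 0}]'

```text
time: 11.1
tool_pos: [0.5488, 0.1241, 0.0487]
ee_rot: [-3.141, -0.001, 3.009]
wrist_force: [0.5, -0.4, 0.3]
width: 0.0175
```

```bash
python3 - <<'E'
from h import *
fpos();print(get_obs()["wrist_force"])
E
```

```text
fixture frame [-42.8  -1.   48.7]
[ 0.53497806 -0.42110699  0.27801377]
```

>>> step_arm --steps '[{"jaw": 0.45, "tx": 0, "ty": 0, "tz": 0, "ax": 0, "ay": 0, "az": 0}, {"jaw": 0.45, "tx": 0, "ty": 0, "tz": 0, "ax": 0, "ay": 0, "az": 0}, {"jaw": 0.45, "tx": 0, "ty": 0, "tz": 0, "ax": 0, "ay": 0, "az": 0}, {"jaw": 0.45, "tx": 0, "ty": 0, "tz": 0, "ax": 0, "ay": 0, "az": 0}, {"jaw": 0.45, "tx": 0, "ty": 0, "tz": -0.04, "ax": 0, "ay": 0, "az": 0}, {"jaw": 0.3, "tx": 0.02, "ty": 0, "tz": -0.07, "ax": 0, "ay": 0, "az": 0}, {"jaw": 0, "tx": 0.055, "ty": 0.001, "tz": -0.07, "ax": 0, "ay": 0, "az": 0}, {"jaw": 0, "tx": 0.055, "ty": 0.001, "tz": -0.07, "ax": 0, "ay": 0, "az": 0}]'

```text
time: 11.9
tool_pos: [0.492, 0.133, 0.1197]
ee_rot: [3.141, -0.001, 3.01]
wrist_force: [0.6, 1.0, -0.3]
width: 0.0215
```

>>> step_arm --steps '[{"jaw": 0, "tx": 0, "ty": 0, "tz": 0, "ax": 0, "ay": 0, "az": 0}, {"jaw": 0, "tx": 0, "ty": 0, "tz": 0, "ax": 0, "ay": 0, "az": 0}, {"jaw": 0, "tx": 0, "ty": 0, "tz": 0, "ax": 0, "ay": 0, "az": 0}, {"jaw": 0, "tx": 0, "ty": 0, "tz": 0, "ax": 0, "ay": 0, "az": 0}]'

```text
time: 12.3
tool_pos: [0.4925, 0.1328, 0.1192]
ee_rot: [-3.141, -0.001, 3.01]
wrist_force: [-0.0, 0.2, -0.3]
width: 0.0005
```

```bash
python3 - <<'E'
from h import *
fpos()
p,d=snapshot("wrist");save("w7",p);V=world("wrist",d,d>0);c,s=np.cos(np.deg2rad(YAW)),np.sin(np.deg2rad(YAW));D=V[:,:2]-O
F=np.c_[D@[c,s],D@[-s,c],V[:,2]]*1000
for s in silhouettes("wrist","cell_center")[:1]:
    V=world("wrist",d,s["pixels"]);D=V[:,:2]-O;c,q=np.cos(np.deg2rad(YAW)),np.sin(np.deg2rad(YAW))
    F=np.c_[D@[c,q],D@[-q,c],V[:,2]]*1000;F=F[abs(F[:,2]-56)<4];print(s["confidence"],np.percentile(F,[2,50,98],axis=0).round(1),cv2.minAreaRect(F[:,:2].astype(np.float32)))
fx(-.093,-.0005,.05,82.4);print(get_obs()["width"])
E
```

```text
fixture frame [-99.8   0.2 119.2]
go [np.float64(0.4991508265614781), np.float64(0.13120423652378663), 0.05, 82.4] t [-0.0071 -0.0008  0.0693] | a1 [-0.    -0.001  0.001] a2 [ 2.000e-03 -0.000e+00 -3.141e+00] q1,q6 [ 0.15 -1.29]
0.0004648802890991495
```

View pics/w7.png

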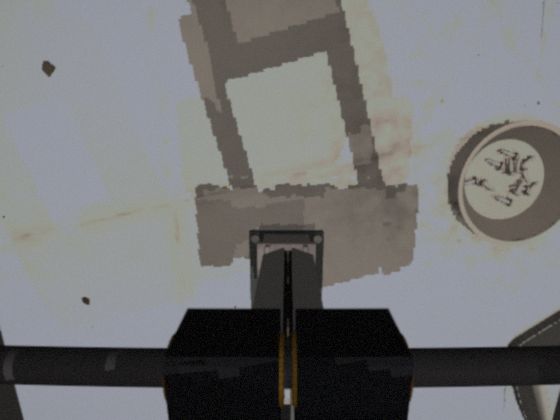

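The wrist view is blocked by the closed fingers at (288,290), and only the deck's rear edge shows at (286,235). I'll use the scene and top networks before pushing.

```bash
python3 - <<'E'
from h import *
c,q=np.cos(np.deg2rad(YAW)),np.sin(np.deg2rad(YAW))
for cam in("scene","top"):
    p,d=snapshot(cam);save(cam+"8",p)
    for n in("cell_center","feeler_knob","scrap_center"):
        for s in silhouettes(cam,n)[:1]:
            V=world(cam,d,s["pixels"])
            if len(V)<3: continue
            D=V[:,:2]-O;F=np.c_[D@[c,q],D@[-q,c],V[:,2]]*1000
            print(cam,n,round(s["confidence"],2),np.percentile(F,[3,50,97],axis=0).round(0).tolist())
E
```

```text
scene cell_center 0.66 [[-65.0, -14.0, 33.0], [-45.0, -10.0, 49.0], [-22.0, 4.0, 59.0]]
scene feeler_knob 0.55 [[-10.0, -20.0, 37.0], [-6.0, -6.0, 76.0], [-1.0, 8.0, 88.0]]
```

>>> step_arm --steps '[{"jaw": 0, "tx": 0, "ty": -0.001, "tz": 0.03, "ax": 0, "ay": 0, "az": 0}, {"jaw": 0, "tx": 0, "ty": -0.001, "tz": 0.06, "ax": 0, "ay": 0, "az": 0}, {"jaw": 0, "tx": 0, "ty": -0.001, "tz": 0.07, "ax": 0, "ay": 0, "az": 0}, {"jaw": 0, "tx": 0, "ty": -0.001, "tz": 0.07, "ax": 0, "ay": 0, "az": 0}]'

```text
time: 13.2
tool_pos: [0.4903, 0.1318, 0.048]
ee_rot: [-3.141, -0.005, 3.01]
wrist_force: [-0.3, -0.0, 0.6]
width: 0.0003
```

>>> step_arm --steps '[{"jaw": 0, "tx": -0.015, "ty": 0, "tz": -0.001, "ax": 0, "ay": 0.004, "az": 0}, {"jaw": 0, "tx": -0.022, "ty": 0, "tz": -0.001, "ax": 0, "ay": 0.004, "az": 0}, {"jaw": 0, "tx": -0.028, "ty": 0, "tz": -0.001, "ax": 0, "ay": 0.004, "az": 0}, {"jaw": 0, "tx": -0.034, "ty": 0, "tz": -0.001, "ax": 0, "ay": 0.004, "az": 0}, {"jaw": 0, "tx": -0.04, "ty": 0, "tz": -0.001, "ax": 0, "ay": 0.004, "az": 0}, {"jaw": 0, "tx": -0.045, "ty": 0, "tz": -0.001, "ax": 0, "ay": 0.004, "az": 0}, {"jaw": 0, "tx": -0.05, "ty": 0, "tz": -0.001, "ax": 0, "ay": 0.004, "az": 0}, {"jaw": 0, "tx": -0.05, "ty": 0, "tz": -0.001, "ax": 0, "ay": 0.004, "az": 0}]'

```text
time: 14.0
tool_pos: [0.5408, 0.1252, 0.0487]
ee_rot: [-3.141, -0.007, 3.01]
wrist_force: [-0.3, 0.0, 0.2]
width: 0.0005
```

```bash
python3 - <<'E'
from h import *
fpos();print(get_obs()["wrist_force"])
c,q=np.cos(np.deg2rad(YAW)),np.sin(np.deg2rad(YAW))
p,d=snapshot("scene");save("scene9",p)
for n in("cell_center","feeler_knob","scrap_center"):
        for s in silhouettes("scene",n)[:1]:
            V=world("scene",d,s["pixels"]);D=V[:,:2]-O;F=np.c_[D@[c,q],D@[-q,c],V[:,2]]*1000
            print(n,round(s["confidence"],2),np.percentile(F,[3,50,97],axis=0).round(0).tolist())
fx(-.018,0,.049,82.4)
E
```

```text
fixture frame [-50.9  -1.   48.7]
[-0.25867233  0.01402567  0.17942715]
feeler_knob 0.6 [[7.0, -21.0, 74.0], [9.0, -9.0, 85.0], [16.0, 7.0, 88.0]]
go [np.float64(0.5735581202754723), np.float64(0.12178061502462821), 0.049, 82.4] t [-0.0333  0.0011 -0.0007] | a1 [-0.001 -0.007  0.001] a2 [ 1.20e-02 -2.00e-03 -3.14e+00] q1,q6 [ 0.12 -1.31]
```

>>> step_arm --steps '[{"jaw": 0, "tx": -0.005, "ty": 0.0005, "tz": 0, "ax": 0, "ay": -0.005, "az": 0}, {"jaw": 0, "tx": -0.01, "ty": 0.001, "tz": 0, "ax": 0, "ay": -0.007, "az": 0}, {"jaw": 0, "tx": -0.015, "ty": 0.001, "tz": 0, "ax": 0, "ay": -0.007, "az": 0}, {"jaw": 0, "tx": -0.02, "ty": 0.001, "tz": 0, "ax": 0, "ay": -0.007, "az": 0}, {"jaw": 0, "tx": -0.024, "ty": 0.001, "tz": 0, "ax": 0, "ay": -0.007, "az": 0}, {"jaw": 0, "tx": -0.028, "ty": 0.001, "tz": 0, "ax": 0, "ay": -0.007, "az": 0}, {"jaw": 0, "tx": -0.03, "ty": 0.001, "tz": 0, "ax": 0, "ay": -0.007, "az": 0}]'

```text
time: 14.9
tool_pos: [0.5709, 0.122, 0.048]
ee_rot: [-3.14, -0.0, 3.01]
wrist_force: [-1.6, -0.4, 0.1]
width: 0.0003
```

>>> step_arm --steps '[{"jaw": 0, "tx": -0.002, "ty": 0, "tz": 0, "ax": 0, "ay": 0, "az": 0}, {"jaw": 0, "tx": -0.003, "ty": 0, "tz": 0, "ax": 0, "ay": 0, "az": 0}]'

```text
time: 15.1
tool_pos: [0.5718, 0.1216, 0.0473]
ee_rot: [-3.139, -0.006, 3.01]
wrist_force: [-7.9, -0.6, 3.4]
width: 0.0007
```

```bash
python3 - <<'E'
from h import *
fpos();print(get_obs()["wrist_force"])
E
```

```text
fixture frame [-19.7  -0.4  47.3]
[-7.90753051 -0.62025495  3.41514824]
```

>>> step_arm --steps '[{"jaw": 0, "tx": -0.003, "ty": 0, "tz": 0, "ax": 0, "ay": 0, "az": 0}, {"jaw": 0, "tx": -0.004, "ty": 0, "tz": 0, "ax": 0, "ay": 0, "az": 0}, {"jaw": 0, "tx": -0.004, "ty": 0, "tz": 0, "ax": 0, "ay": 0, "az": 0}]'

```text
time: 15.4
tool_pos: [0.5717, 0.1216, 0.0471]
ee_rot: [-3.139, -0.015, 3.01]
wrist_force: [-12.6, -0.2, 6.7]
width: 0.0007
```

```bash
python3 - <<'E'
from h import *
fpos();print(get_obs()["wrist_force"])
E
```

```text
fixture frame [-19.8  -0.5  47.1]
[-12.58744833  -0.19306314   6.65430337]
```

A firm stop at 12.6 N. I'll back off, lift and look from the side.

>>> step_arm --steps '[{"jaw": 0, "tx": 0.015, "ty": 0, "tz": 0, "ax": 0, "ay": 0.01, "az": 0}, {"jaw": 0, "tx": 0.05, "ty": 0, "tz": -0.02, "ax": 0, "ay": 0.01, "az": 0}, {"jaw": 0, "tx": 0.08, "ty": 0, "tz": -0.06, "ax": 0, "ay": 0.01, "az": 0}, {"jaw": 0.1, "tx": 0.08, "ty": 0, "tz": -0.1, "ax": 0, "ay": 0.01, "az": 0.1}, {"jaw": 0.2, "tx": 0.08, "ty": -0.02, "tz": -0.14, "ax": 0, "ay": 0.01, "az": 0.24}, {"jaw": 0.3, "tx": 0.08, "ty": -0.04, "tz": -0.15, "ax": 0, "ay": 0.01, "az": 0.38}, {"jaw": 0.4, "tx": 0.07, "ty": -0.06, "tz": -0.15, "ax": 0, "ay": 0.01, "az": 0.52}, {"jaw": 0.5, "tx": 0.06, "ty": -0.08, "tz": -0.15, "ax": 0, "ay": 0.01, "az": 0.66}]'

```text
time: 16.2
tool_pos: [0.505, 0.0497, 0.1997]
ee_rot: [-3.13, -0.016, 2.345]
wrist_force: [0.4, 0.7, 0.5]
width: 0.0373
```

```bash
python3 -c "
from h import *
go(.565,.015,.19,-7.6)"
```

```text
go [0.565, 0.015, 0.19, -7.6] t [-0.0669  0.0187  0.0084] | a1 [-0.018 -0.01   0.907] a2 [ 0.012 -0.022 -2.234] q1,q6 [-0.02 -0.79]
```

>>> step_arm --steps '[{"jaw": 0.5, "tx": -0.01, "ty": 0.003, "tz": 0, "ax": 0, "ay": 0, "az": 0.14}, {"jaw": 0.5, "tx": -0.02, "ty": 0.006, "tz": 0, "ax": 0, "ay": 0, "az": 0.28}, {"jaw": 0.5, "tx": -0.03, "ty": 0.009, "tz": 0, "ax": -0.01, "ay": 0, "az": 0.42}, {"jaw": 0.5, "tx": -0.04, "ty": 0.012, "tz": 0, "ax": -0.01, "ay": -0.01, "az": 0.56}, {"jaw": 0.5, "tx": -0.05, "ty": 0.015, "tz": 0.004, "ax": -0.018, "ay": -0.01, "az": 0.7}, {"jaw": 0.5, "tx": -0.06, "ty": 0.018, "tz": 0.008, "ax": -0.018, "ay": -0.01, "az": 0.84}, {"jaw": 0.5, "tx": -0.067, "ty": 0.019, "tz": 0.008, "ax": -0.018, "ay": -0.01, "az": 0.907}, {"jaw": 0.5, "tx": -0.067, "ty": 0.019, "tz": 0.008, "ax": -0.018, "ay": -0.01, "az": 0.907}]'

```text
time: 17.0
tool_pos: [0.566, 0.0148, 0.1901]
ee_rot: [3.14, 0.0, 1.438]
wrist_force: [-0.4, 0.5, -0.6]
width: 0.0469
```

```bash
python3 - <<'E'
from h import *
c,q=np.cos(np.deg2rad(YAW)),np.sin(np.deg2rad(YAW))
for cam in("wrist","scene","top"):
    p,d=snapshot(cam);save(cam+"10",p)
    for n in("cell_center","feeler_knob","scrap_center","tape_center","dish_center"):
        for s in silhouettes(cam,n)[:1]:
            V=world(cam,d,s["pixels"])
            if len(V)<3: continue
            D=V[:,:2]-O;F=np.c_[D@[c,q],D@[-q,c],V[:,2]]*1000
            print(cam,n,round(s["confidence"],2),np.percentile(F,[3,50,97],axis=0).round(0).tolist(),V.mean(0).round(3))
a=cv2.imread("pics/wrist10.png")[20:220,200:460];cv2.imwrite("pics/w10c.png",cv2.resize(a,(780,600),interpolation=cv2.INTER_CUBIC))
E
```

```text
wrist cell_center 0.64 [[-10.0, -10.0, 11.0], [5.0, -1.0, 55.0], [36.0, 7.0, 61.0]] [0.6   0.117 0.054]
wrist feeler_knob 0.57 [[36.0, -18.0, 71.0], [40.0, -2.0, 85.0], [47.0, 14.0, 87.0]] [0.632 0.112 0.084]
wrist scrap_center 0.67 [[-16.0, -10.0, 7.0], [-13.0, -4.0, 11.0], [-10.0, 4.0, 54.0]] [0.578 0.118 0.014]
scene feeler_knob 0.61 [[38.0, -21.0, 70.0], [41.0, -12.0, 82.0], [49.0, 7.0, 88.0]] [0.632 0.105 0.081]
scene tape_center 0.94 [[81.0, -342.0, 4.0], [108.0, -315.0, 17.0], [136.0, -287.0, 19.0]] [ 0.657 -0.208  0.014]
scene dish_center 0.6 [[-161.0, 128.0, 2.0], [-119.0, 186.0, 14.0], [-80.0, 213.0, 26.0]] [0.497 0.312 0.014]
top cell_center 0.63 [[80.0, -336.0, 5.0], [109.0, -310.0, 16.0], [137.0, -282.0, 21.0]] [ 0.658 -0.202  0.016]
top tape_center 0.6 [[80.0, -336.0, 1.0], [107.0, -310.0, 16.0], [137.0, -282.0, 21.0]] [ 0.657 -0.201  0.015]
top dish_center 0.98 [[-165.0, 132.0, -1.0], [-125.0, 177.0, 8.0], [-85.0, 217.0, 27.0]] [0.491 0.311 0.011]
```

View pics/w10c.png

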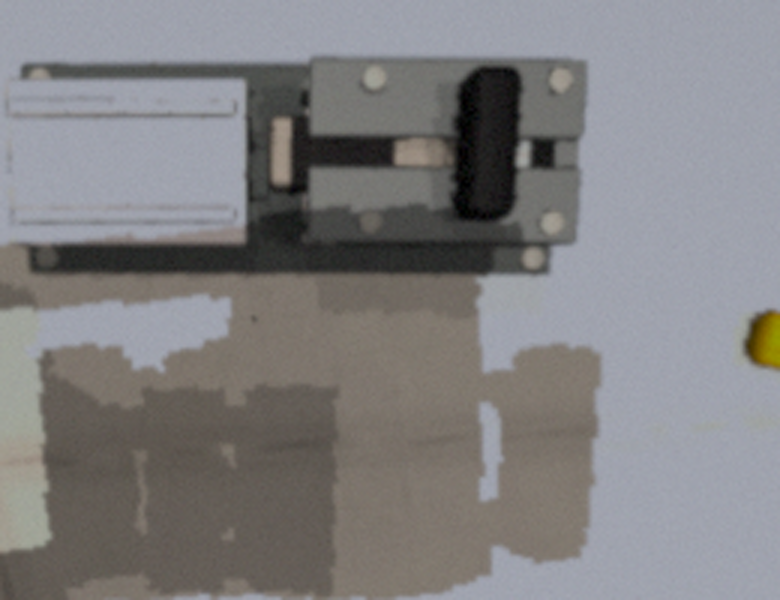

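The crop shows the cell in the bay with its tail just out of the mouth at (285,150) and the knob at the rear at (488,145). The scrap lies in the slot with its top at z 11 mm, on the base plate. One precise check of the knob and the cell's tail.

```bash
python3 - <<'E'
from h import *
c,q=np.cos(np.deg2rad(YAW)),np.sin(np.deg2rad(YAW))
p,d=snapshot("wrist");V=world("wrist",d,d>0);D=V[:,:2]-O;F=np.c_[D@[c,q],D@[-q,c],V[:,2]]*1000
r=lambda k:cv2.minAreaRect(k[:,:2].astype(np.float32))
k=F[(F[:,2]>82)&(F[:,2]<92)&(F[:,0]>10)&(F[:,0]<60)&(abs(F[:,1])<25)];print("knob",len(k),r(k))
k=F[(abs(F[:,2]-62)<2)&(F[:,0]>-8)&(F[:,0]<80)&(abs(F[:,1])<25)];print("roof",r(k),np.percentile(k[:,0],[1,99]))
k=F[(abs(F[:,2]-55)<2.5)&(F[:,0]>-40)&(F[:,0]<-1)&(abs(F[:,1])<10)];print("tail",len(k),np.percentile(k,[1,50,99],axis=0).round(1).tolist())
print(get_obs()["time"],get_obs()["wrist_force"])
E
```

```text
knob 852 ((43.275997161865234, -2.3239517211914062), (13.24946117401123, 33.89019012451172), 0.8202617168426514)
roof ((35.8833122253418, -2.3773193359375), (68.91800689697266, 43.953651428222656), 0.283277302980423) [ 1.70655679 69.20999664]
tail 229 [[-8.2, -10.0, 53.0], [-4.4, -1.4, 54.9], [-1.2, 6.7, 56.6]]
17.95 [-0.36371844 -0.3987691   0.90015585]
```

```bash
python3 -c "
from h import *
close_job()"
```

```text
the job is handed in; nothing more can be done
```

The job is done and handed in at about 18 s. The bay was swept first, then the fresh cell was laid on the deck with its terminals towards the bay and pushed fully home.

- **Sweep:** I pulled the feeler slide forward by its knob until it hit the stop, at about 11 N. The knob measured x −6 mm, which is fully forward. The leftover now lies in the drop slot on the base plate, at x −13 mm with its top at z 11 mm.
- **Cell:** I pushed it in with closed fingers until it met a firm stop at about 12.6 N.
- **Last checks, measured against the roof:** The knob is at x 41.9 mm; the rear stop is 42. The cell's tail is at −9.6 mm; fully home is −10. The tape roll and dish are where they started, and the robot is clear of everything.
- **Checks that disagreed:**
  - The last wrist view put the fixture about 1.4 mm off in x and 2.4 mm off in y from my first estimate. That is about the camera's calibration error, so I measured against the roof.
  - The top camera reported the tape as the cell once; I ignored it.
  - The scene camera never picked out the leftover. Its position comes from the wrist view only.

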